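Release a locked-out load selector

ROBOT

A 6-joint arm with a two-finger parallel gripper is mounted at the origin on the work surface. World frame = base frame: x ahead of the robot, y to its left, z up, the work surface at z = 0. Lengths are in m, angles in rad, forces in N, time in s.
With the tool pointing down it reaches from about 0.25 to 0.725 m from the base axis. Payload 4 kg.
Tool frame: the origin (TCP) lies on the centre line of the jaws, within the pads' length; the fingertips stand 25 mm ahead of it and the grasp point (between the pads) lies 6 mm ahead of it; z points along the fingers, x is the direction in which the jaws open and shut, and the axes are right-handed (so a half turn about z gives the same grasp; the last joint's range is limited). The gripper opens to 85 mm and grips with 20 to 120 N. Pads are 22 mm wide; open, the fingers measure 114 mm over their backs; the gripper's body (76 mm by 85 mm) begins 54 mm behind the grasp point. The pads swing forward as they close: fully open they stand 13 mm farther back than shut.
Start: joints at [-1.222, 0.241, 0.005, 1.335, 0, 1.571], TCP at [0.171, -0.47, 0.234] pointing down, gripper open.
Joint ranges: [-2.72, 2.72], [-1.05, 1.87], [-1.09, 1.28], [-1.99, 2.15], [-1.42, 1.44], [-3.14, 3.14]. Speed limits (rad/s): [2.79, 2.79, 3.14, 3.14, 3.14, 3.14].

INTERFACE

Orientations are given as a unit quaternion [x, y, z, w].
In Python, from workcell import bot, imaging, order gives the robot as it stands.
- The arm moves only by the tool carry_out, never from a script. Its argument "moves" is a list of rows, each a list of 5 numbers: the shift along the tool's x, y, z scaled (see below), then the turn about the tool's z scaled (see below), then the opening, from -1 (shut) to 1 (fully open). In form: [[tx, ty, tz, roll, hand], ...]. A call has 1 to 20 rows; each row is the pose to reach, as a shift and turn from the pose commanded when the call began, along the tool's axes at that moment; what a row does not reach only later rows make up. The controller multiplies each number of a shift by 0.1 m and each number of a turn by 90 degrees. A row lasts 1/10 s, in which the tool goes at most 50 mm and 8.59 degrees, less where a joint would pass 70% of its speed; a pose out of reach is approached as far as the arm can. A call with a number of a shift or a turn outside -1 to 1 is refused whole. A call with a gripper value outside its range is refused whole. The fingers move at their own pace and stop on an object; the grip force is fixed at half the most. Time passes only in rows, so rows that repeat a pose let the fingers close. It gives the time, the measured TCP pose, the force and the opening at its end, in the units of the state.
- bot.get_obs(): the state, without advancing time (a new reading comes with each control period).
- imaging.camera(name): name is "scene" or "side" or "wrist"; returns the picture (420x560x3 uint8, red, green, blue); there is no depth.
- imaging.camera_model(name): a dict with "fovy" (degrees; the focal length in pixels is half the picture's height over the tangent of half this angle, whatever the lens; pixels are square), "cx", "cy" (the principal point, pixels), "eye" and "rotation" of the camera in the world. Camera axes: x right, y up, looking along -z (the intrinsics and any distortion apply to the point x, -y, -z); pixel columns grow to the right and rows downward; lengths in m; the calibration is good to about 2 mm. A picture is of the moment at which its call begins: read the wrist's pose just before it. camera_model takes no time and is no camera call; for the wrist camera it gives the pose at the moment of the call.
- order.job_done(): hands the job in, once; it reports no verdict.
The state is a dict: "clock": time; "joint_pos": joint angles; "joint_vel": joint speeds; "tau": joint torques, N m; "eef_pos": TCP position; "tool_rot": TCP orientation; "ft_force": force on the tool from outside, world axes, zero at the start; "ft_torque": the same for the moment, N m; "grip_width": finger opening in m.
Only numpy, scipy, OpenCV 4.12 (cv2) and the standard library are available. Lean on these libraries where they do the work, as an engineer would, in place of code of your own. Each camera call takes 0.05 s, during which the arm holds its last target.

TASK

Take the lockout off the load selector: draw the red-headed lock pin straight up out of its bore, slide its thin neck sideways into the notch of the yellow parking bracket, home to the end of the notch, and leave it hanging upright there by its head. Then turn the black selector knob clockwise (seen from above) until it clicks past its detent and its arm stays over the green contact. Leave the heat sink, multimeter and screwdriver where they are.

Things in the scene. Friction and masses are not known exactly. Their poses are not given: they have to be found in the camera images.
- fixture: Load selector, fixed: base plate 220 x 200 x 8 mm, grey round housing 84 mm across and 40 mm high, blue terminal block (posts to 50 mm high) at its +x edge, square steel bore block, green round contact 36 mm across. Origin: underside, on the knob's axis; z up. The bore is 75 mm along -x from the origin, the green contact 37 mm along -x and 65 mm along +y.
- bore (a point): Mouth of the upright 18 mm bore, on its axis, 51 mm above the bench, level with the top of the selector's aluminium arm; axes as the fixture's (knob's axis 75 mm along +x). It goes through the 10 mm arm into the block below; its floor, where the pin's tip stands, is 35 mm below this point. While the pin is in, the selector cannot turn.
- selector (a joint): Selector angle, rad: 0 with the arm over the bore, growing clockwise seen from above, 1.05 with the arm over the green contact; end stops at both. A sprung over-centre detent resists with up to about 0.15 N m; its dead centre is at 0.525: beyond it the selector snaps on to 1.05 by itself and stays, short of it springs back to 0.
- knob_grip (a point): On the axis of the black knob at a good height to grip, 74 mm above the bench; turns with it. The knob is an upright bar 44 mm long (x), 14 mm thick (y), its top 13 mm above this point, on an arm and hub whose top is 23 mm below. The bar's end is 53 mm from the pin's axis: grip the pin with the fingers closing across the arm (fixture's y).
- pin: Lock pin, standing in the bore at the start, 120 g (0.8 to 1.3 times). Origin: centre of its lower tip, z up along the pin. From the tip: steel shank 16 mm across, 0 to 40 mm; thin neck 10 mm across, 40 to 54 mm; red round grip head 26 mm across, 54 to 90 mm (top).
- pin_shoulder (a point): On the pin's axis at the underside of the red head, 54 mm above the tip; the head rests on the bracket with this face.
- bracket: Yellow parking bracket, fixed, on either side of the selector. Origin: underside of its dark foot (90 x 70 x 10 mm), straight below the seat; z up. Yellow top plate 6 mm thick, 76 to 82 mm above the bench, from 30 mm along -x to 40 mm along +x and 30 mm to either side; carried by an upright at its +x end (from x = 28 mm).
- seat (a point): The parked pin's axis, neck against the notch's end, at the plate's top face 82 mm above the bench; axes as the bracket's. The notch, 14 mm wide, runs along x, open at the plate's -x edge 30 mm from here (flared to 22 mm); end wall 5 mm beyond along +x. Only the neck fits: enter moving along +x, pin upright, shoulder 0 to 8 mm above this point.
- heatsink: Finned heat sink 70 x 60 x 42 mm, loose, to be left alone. Origin: centre of its underside.
- multimeter: Orange multimeter lying on the bench, 145 x 74 x 41 mm, to be left alone. Origin: centre of its underside.
- screwdriver: Blue-handled screwdriver 180 mm long lying along its x, to be left alone. Origin: under its middle.
Things that resemble listed ones, but are neither listed nor needed, are in the scene too. What is meant by the pin is not brown, and is the larger of those in its own colour.

How it is judged:
On the way, in this order (a step that is already met when the one before it is completed fails the run):
1. the pin is drawn clear out of the bore, the selector still in its first position (z of pin in the frame of bore above 0.003 m and value of joint selector below 0.2 rad), for 0.1 s.
2. the pin hangs in the bracket's notch, home and let go, the selector still in its first position (x of pin_shoulder in the frame of seat between -0.006 and 0.004 m and y of pin_shoulder in the frame of seat between -0.004 and 0.004 m and z of pin_shoulder in the frame of seat between -0.003 and 0.003 m and angle between pin's own z axis and vertical below 0.12 rad and contact force between the fingers and pin below 0.1 N and value of joint selector below 0.2 rad), for 0.2 s.
3. the selector is turned past its detent (value of joint selector above 0.9 rad), for 0.2 s.
At the end, for the whole second after the job is handed in: The pin hangs upright (within 0.12 rad) and at rest in the bracket's notch by its neck, released, its axis within 6 mm of home along the notch (4 mm beyond) and 4 mm across, the underside of its head within 3 mm of the plate's top; the selector rests past its detent at more than 0.95 rad (x of pin_shoulder in the frame of seat between -0.006 and 0.004 m and y of pin_shoulder in the frame of seat between -0.004 and 0.004 m and z of pin_shoulder in the frame of seat between -0.003 and 0.003 m and angle between pin's own z axis and vertical below 0.12 rad and contact force between the fingers and pin below 0.1 N and value of joint selector above 0.95 rad and velocity of joint selector between -0.1 and 0.1 rad/s and linear speed of pin below 0.02 m/s); the robot touches nothing.
It fails at once if the heat sink is shifted by more than 20 mm (distance of heatsink from where it was at the start of the episode above 0.02 m).
It fails at once if the multimeter is shifted by more than 20 mm (distance of multimeter from where it was at the start of the episode above 0.02 m).
It fails at once if the screwdriver is shifted by more than 20 mm (distance of screwdriver from where it was at the start of the episode above 0.02 m).
It also fails if it takes over 56 s, if anything falls off the work surface, if the arm or the gripper's body presses on something with over 40 N, if the wrist force passes 120 N, or if a joint passes its speed limit or range.

## Working session

There is one attempt and no reset: what is moved stays moved. The work goes in short steps, Python scripts to look and compute and a tool call to move; the robot and the scene stay as the last step left them, time stands still between calls to the robot, and variables do not carry over. Pictures are saved under pics/ and viewed, and the job is handed in when it is done.

Besides the shell and the picture viewer there is one more tool, called after "Request:" as name(argument=value, ...) on one line, values as JSON. carry_out: Moves the arm, as the interface text tells. Its arguments: {"type":"object","properties":{"moves":{"type":"array","items":{"type":"array","items":{"type":"number","minimum":-1,"maximum":1}}}},"required":["moves"]}

```bash
ls; mkdir -p pics
python3 - <<'E'
from workcell import bot,imaging,order
import cv2
print(bot.get_obs())
for n in ["scene","side","wrist"]:
    m=imaging.camera_model(n); print(n,m)
    im=imaging.camera(n); cv2.imwrite(f"pics/{n}0.png",im[:,:,::-1])
E
```

```text
pics
{'clock': 0.0, 'joint_pos': array([-1.22200652e+00,  2.41421073e-01,  3.70928564e-03,  1.33519927e+00,
       -4.78138407e-05,  1.57082108e+00]), 'joint_vel': array([ 0.00054411,  0.00193334, -0.00046708,  0.00175948, -0.00213967,
       -0.0005819 ]), 'tau': array([ 1.42730561e-03, -3.72318292e+01,  2.52407724e+01,  1.69290294e-02,
        3.04892601e-04, -6.21494920e-06]), 'eef_pos': array([ 0.17065054, -0.46930353,  0.23350321]), 'tool_rot': array([ 8.19065329e-01, -5.73699284e-01, -8.79782617e-04, -5.87007660e-04]), 'ft_force': array([-0.25453324,  0.04442426,  1.04165667]), 'ft_torque': array([-0.0227189 , -0.06688552, -0.01706376]), 'grip_width': 0.08512052158664722}
scene {'fovy': 44.28155264264229, 'cx': 279.06497720751105, 'cy': 217.28667087035217, 'eye': array([ 1.03969102, -0.58321648,  0.93556192]), 'rotation': array([0.33325912, 0.11885109, 0.31560376, 0.88045843])}
side {'fovy': 42.417206280121974, 'cx': 283.2138807488676, 'cy': 205.25668187241496, 'eye': array([ 0.46338294, -0.82750412,  0.65753992]), 'rotation': array([ 0.4730788 , -0.01935437, -0.05817659,  0.87888415])}
wrist {'fovy': 70.08041471535874, 'cx': 276.63258638673847, 'cy': 212.73895561514288, 'eye': array([ 0.24603369, -0.44074169,  0.37270744]), 'rotation': array([-0.12962541,  0.09202603, -0.56627438,  0.80874086])}
```

View pics/scene0.png

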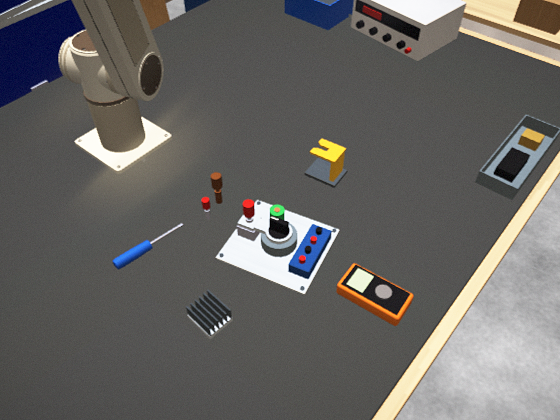

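View pics/side0.png

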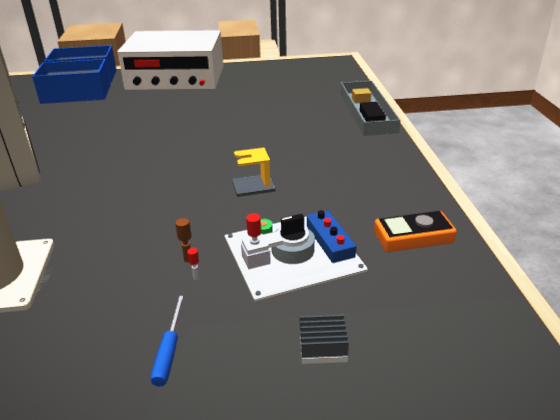

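View pics/wrist0.png

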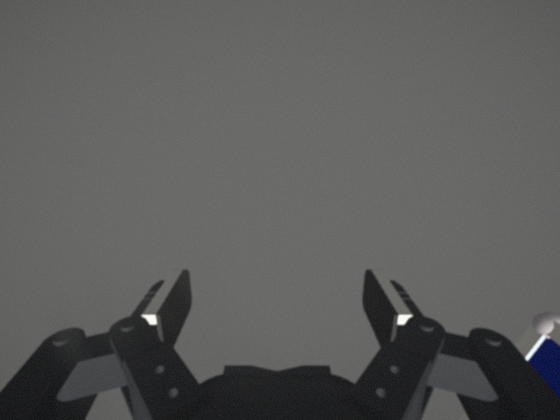

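The scene view shows three pin-like candidates. The one standing in the bore, with a large red head at scene (249,209) / side (254,225), is the target. The smaller red one is at scene (206,204) / side (193,257), and the brown one at scene (217,185) / side (183,235). The bracket is at scene (328,160). I'll check the choice in a close crop and triangulate.

```bash
cat > h.py <<'E'
import numpy as np,cv2
from scipy.spatial.transform import Rotation as R
def ray(m,u,v,H=420):
    f=H/2/np.tan(np.radians(m['fovy'])/2)
    d=np.array([(u-m['cx'])/f,-(v-m['cy'])/f,-1.])
    d=R.from_quat(m['rotation']).apply(d); return np.array(m['eye']),d/np.linalg.norm(d)
def plane(m,u,v,z):
    e,d=ray(m,u,v); return e+d*(z-e[2])/d[2]
def proj(m,P,H=420):
    f=H/2/np.tan(np.radians(m['fovy'])/2)
    c=R.from_quat(m['rotation']).inv().apply(np.asarray(P)-m['eye'])
    c=np.atleast_2d(c); return np.c_[m['cx']-f*c[:,0]/c[:,2], m['cy']+f*c[:,1]/c[:,2]]
def tri(rs):
    A=np.zeros((3,3));b=np.zeros(3)
    for e,d in rs:
        M=np.eye(3)-np.outer(d,d);A+=M;b+=M@e
    p=np.linalg.solve(A,b); return p,[np.linalg.norm((np.eye(3)-np.outer(d,d))@(p-e)) for e,d in rs]
E
python3 - <<'E'
import cv2,numpy as np
a=cv2.imread('pics/scene0.png');b=cv2.imread('pics/side0.png')
A=cv2.resize(a[120:300,190:350],None,fx=3.3,fy=3.3,interpolation=cv2.INTER_CUBIC)[:600]
B=cv2.resize(b[140:300,165:375],None,fx=3.7,fy=3.7,interpolation=cv2.INTER_CUBIC)
cv2.imwrite('pics/ca.png',A);cv2.imwrite('pics/cb.png',B)
E
```

```text
(no output)
```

View pics/ca.png

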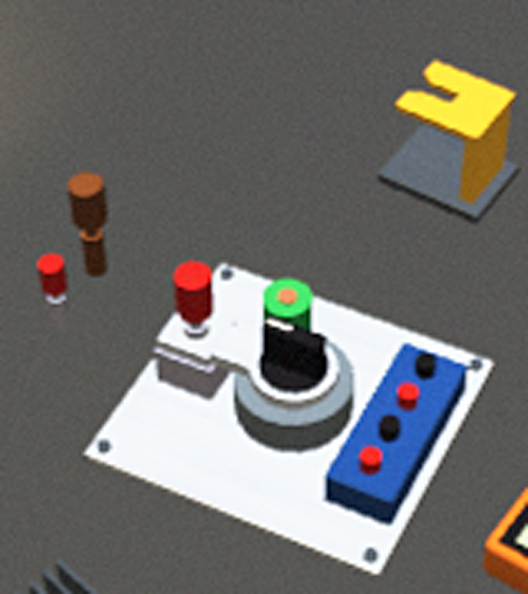

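View pics/cb.png

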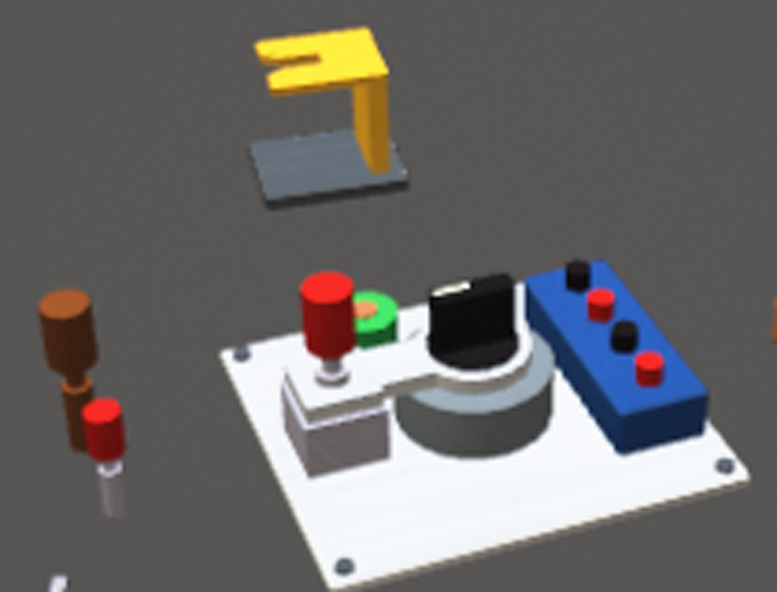

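The crops confirm it: the large red head with a thin neck in the steel bore block is the pin. The bracket's notch opens to the left in the side view, and its upright is on the right.

Run:
```python
from workcell import imaging
from h import *
ms=imaging.camera_model('scene');md=imaging.camera_model('side')
A=lambda u,v:(190+(u+.5)/3.3-.5,120+(v+.5)/3.3-.5)
B=lambda u,v:(165+(u+.5)/3.7-.5,140+(v+.5)/3.7-.5)
np.set_printoptions(precision=4,suppress=True)
ca=[plane(ms,*A(*p),.008) for p in [(222,264),(493,362),(378,573),(85,455)]]
cb=[plane(md,*B(*p),.008) for p in [(221,354),(748,480),(332,588)]]
print(np.array(ca),'\n',np.array(cb))
print([np.linalg.norm(ca[i]-ca[(i+1)%4]) for i in range(4)], 'centre',np.mean(ca,0))
print('side diag',np.linalg.norm(cb[0]-cb[1]),(cb[0]+cb[1])/2, np.linalg.norm(cb[0]-cb[2]))
print('pin top',plane(ms,*A(193,276),.106),plane(md,*B(328,287),.106),tri([ray(ms,*A(193,276)),ray(md,*B(328,287))]))
print('ba',np.array([plane(ms,*A(*p),.082) for p in [(434,62),(514,97),(477,135),(397,102)]]))
print('bb',np.array([plane(md,*B(*p),.082) for p in [(256,42),(368,28),(388,72),(270,90)]]))
```

```text
[[ 0.4413  0.0602  0.008 ]
 [ 0.6532  0.1105  0.008 ]
 [ 0.6982 -0.0822  0.008 ]
 [ 0.4867 -0.1337  0.008 ]] 
 [[ 0.4377  0.0581  0.008 ]
 [ 0.6943 -0.0862  0.008 ]
 [ 0.4837 -0.1336  0.008 ]]
[np.float64(0.21782905045495596), np.float64(0.1978424481423575), np.float64(0.21768125828572846), np.float64(0.19914589251876416)] centre [ 0.5698 -0.0113  0.008 ]
side diag 0.2943507361484134 [ 0.566 -0.014  0.008] 0.19711559536640078
pin top [ 0.4968 -0.0283  0.106 ] [ 0.4947 -0.0287  0.106 ] (array([ 0.4951, -0.0266,  0.104 ]), [np.float64(0.00047121890103795565), np.float64(0.00047121890103792155)])
ba [[0.4744 0.2751 0.082 ]
 [0.5454 0.2806 0.082 ]
 [0.5484 0.2281 0.082 ]
 [0.4805 0.2198 0.082 ]]
bb [[0.4719 0.2777 0.082 ]
 [0.542  0.2852 0.082 ]
 [0.5486 0.2264 0.082 ]
 [0.4774 0.2154 0.082 ]]
```

```bash
cat >> h.py <<'E'
def toollocal(obs,d):  # world shift -> tool axes, row units
    return R.from_quat(obs['tool_rot']).inv().apply(d)/0.1
E
python3 - <<'E'
from workcell import imaging,bot
from h import *
np.set_printoptions(precision=3,suppress=True)
m=imaging.camera_model('wrist');o=bot.get_obs()
Rt=R.from_quat(o['tool_rot']);off=Rt.inv().apply(m['eye']-o['eef_pos']);rr=Rt.inv()*R.from_quat(m['rotation'])
print(off,rr.as_matrix()[:,2])
for h in [-76.7,-84]:
  Rn=R.from_matrix(np.array([[np.cos(np.radians(h)),np.sin(np.radians(h)),0],[np.sin(np.radians(h)),-np.cos(np.radians(h)),0],[0,0,-1]]).T.T)
  for tcp in [(.38,-.03,.25),(.35,.05,.30),(.35,.1,.33),(.38,.18,.3)]:
    mm=dict(m);mm['eye']=np.array(tcp)+Rn.apply(off);mm['rotation']=(Rn*rr).as_quat()
    print(h,tcp,proj(mm,[(.495,-.028,.106),(.568,-.012,.074),(.4775,.245,.082),(.545,.255,.082)]).round().tolist())
for d in [(.35,.05,.3),(.38,-.03,.25)]: print(toollocal(o,np.array(d)-o['eef_pos']))
E
```

```text
[-0.001 -0.081 -0.139] [ 0.    -0.314 -0.949]
-76.7 (0.38, -0.03, 0.25) [[307.0, 75.0], [307.0, -13.0], [4.0, 22.0], [-13.0, -73.0]]
-76.7 (0.35, 0.05, 0.3) [[386.0, 69.0], [385.0, -6.0], [124.0, 24.0], [118.0, -56.0]]
-76.7 (0.35, 0.1, 0.33) [[419.0, 84.0], [417.0, 16.0], [180.0, 43.0], [179.0, -28.0]]
-76.7 (0.38, 0.18, 0.3) [[491.0, 130.0], [488.0, 58.0], [241.0, 86.0], [244.0, 14.0]]
-84 (0.38, -0.03, 0.25) [[290.0, 72.0], [280.0, -15.0], [-6.0, 62.0], [-33.0, -26.0]]
-84 (0.35, 0.05, 0.3) [[371.0, 55.0], [361.0, -20.0], [108.0, 48.0], [93.0, -30.0]]
-84 (0.35, 0.1, 0.33) [[408.0, 66.0], [398.0, -3.0], [165.0, 58.0], [155.0, -11.0]]
-84 (0.38, 0.18, 0.3) [[488.0, 102.0], [475.0, 29.0], [229.0, 92.0], [223.0, 21.0]]
[-4.27  -3.46  -0.656]
[-3.415 -3.469 -0.157]
```

Request:
carry_out(moves=[[-0.3, -0.3, -0.1, 0, 1], [-0.6, -0.6, -0.2, 0, 1], [-0.9, -0.9, -0.4, 0, 1], [-1, -1, -0.5, 0, 1]])

```text
clock: 0.55
eef_pos: [0.2314, -0.3391, 0.2856]
tool_rot: [0.82, -0.573, 0.0, -0.0]
ft_force: [0.2, -0.5, 0.5]
grip_width: 0.0851
```

Request:
carry_out(moves=[[-0.35, -0.35, -0.1, 0, 1], [-0.7, -0.7, -0.2, 0, 1], [-1, -1, -0.2, 0, 1]])

```text
clock: 0.85
eef_pos: [0.2914, -0.2126, 0.3056]
tool_rot: [0.819, -0.574, 0.001, 0.0]
ft_force: [1.2, -0.1, -0.4]
grip_width: 0.085
```

Request:
carry_out(moves=[[-0.35, -0.35, -0.1, 0, 1], [-0.7, -0.7, -0.2, 0, 1], [-1, -1, -0.2, 0, 1]])

```text
clock: 1.15
eef_pos: [0.3515, -0.0839, 0.3257]
tool_rot: [0.819, -0.574, 0.001, -0.0]
ft_force: [1.9, 0.5, -0.0]
grip_width: 0.0855
```

Request:
carry_out(moves=[[-0.35, -0.35, 0, 0.04, 1], [-0.7, -0.7, 0, 0.075, 1], [-1, -1, 0, 0.075, 1], [-1, -1, 0, 0.075, 1], [-1, -1, 0, 0.075, 1], [-1, -1, 0, 0.075, 1], [-1, -1, 0, 0.075, 1]])

```text
clock: 1.85
eef_pos: [0.4098, 0.0415, 0.3245]
tool_rot: [0.783, -0.622, 0.0, 0.0]
ft_force: [-0.7, -0.0, 0.2]
grip_width: 0.0852
```

Run:
```python
from workcell import imaging,bot
from h import *
o=bot.get_obs();print(o['clock'],o['eef_pos'],o['tool_rot'],o['joint_pos'],o['joint_vel'])
print(imaging.camera_model('wrist'))
cv2.imwrite('pics/w1.png',imaging.camera('wrist')[:,:,::-1])
```

```text
1.85 [0.40977976 0.04152548 0.32450599] [ 7.83172111e-01 -6.21804979e-01  8.28729615e-05  7.75903066e-05] [ 1.01156769e-01  4.14875614e-02  2.48058713e-03  1.53177889e+00
 -2.26810990e-04  3.01404371e+00] [-5.09410639e-03 -3.16193150e-03  1.61335750e-03 -4.22105761e-05
  2.00437413e-03  1.36873740e-03]
{'fovy': 70.08041471535874, 'cx': 276.63258638673847, 'cy': 212.73895561514288, 'eye': array([0.48777876, 0.06117741, 0.46360607]), 'rotation': array([-0.12457674,  0.0987667 , -0.61393514,  0.77318136])}
```

View pics/w1.png

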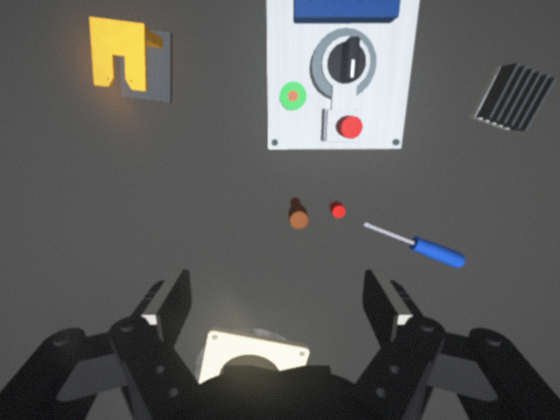

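Run:
```python
from workcell import imaging,bot
from h import *
np.set_printoptions(precision=4,suppress=True)
m=imaging.camera_model('wrist')
im=cv2.imread('pics/w1.png');hsv=cv2.cvtColor(im,cv2.COLOR_BGR2HSV)
def blobs(mask,z,name):
    n,l,s,c=cv2.connectedComponentsWithStats(mask.astype(np.uint8))
    for i in range(1,n):
        if s[i,4]>60: print(name,s[i],c[i],plane(m,*c[i],z))
H,S,V=cv2.split(hsv)
blobs(((H<6)|(H>174))&(S>150)&(V>90),.106,'red')
blobs((H>50)&(H<75)&(S>150)&(V>80),.03,'green')
y=((H>18)&(H<30)&(S>180)&(V>170));blobs(y,.082,'yel')
for q in [(275,142),(396,142)]: print(plane(m,*q,.008))
cv2.imwrite('pics/c1.png',cv2.resize(im[0:160,70:420],None,fx=2.2,fy=2.2,interpolation=cv2.INTER_CUBIC))
```

```text
red [341 117  21  20 325] [350.5262 126.8092] [ 0.4932 -0.0248  0.106 ]
red [332 203  13  15 149] [337.9128 210.2148] [ 0.3934 -0.0398  0.106 ]
[0.4485 0.0544 0.008 ]
[ 0.4892 -0.1208  0.008 ]
```

View pics/c1.png

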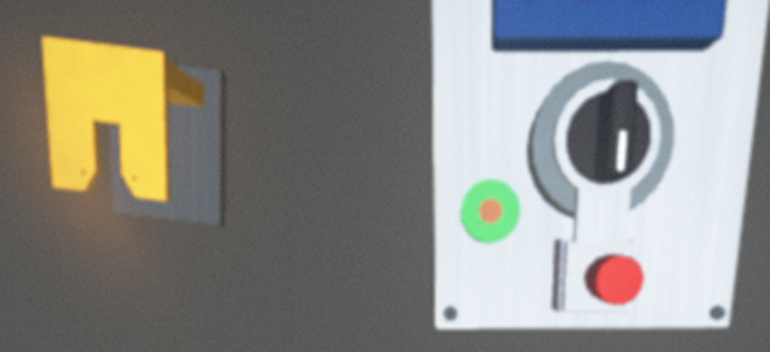

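Request:
carry_out(moves=[[0.1, 0, 0, -0.09, 1], [0.2, -0.1, 0, -0.18, 1], [0.3, -0.2, 0, -0.27, 1], [0.4, -0.3, 0.1, -0.36, 1], [0.5, -0.4, 0.2, -0.45, 1], [0.6, -0.5, 0.3, -0.54, 1], [0.7, -0.6, 0.4, -0.63, 1], [0.8, -0.67, 0.5, -0.72, 1], [0.87, -0.67, 0.6, -0.81, 1], [0.87, -0.67, 0.7, -0.9, 1], [0.87, -0.67, 0.75, -1, 1], [0.87, -0.67, 0.75, -1, 1], [0.87, -0.67, 0.75, -1, 1]])

```text
clock: 3.2
eef_pos: [0.4951, -0.0275, 0.2497]
tool_rot: [0.994, 0.113, 0.0, 0.0]
ft_force: [0.5, -0.3, -0.5]
grip_width: 0.0852
```

Request:
carry_out(moves=[[0, 0, 0, -0.09, 1], [0, 0, 0, -0.18, 1], [0, 0, 0, -0.27, 1], [0, 0, 0, -0.36, 1], [0, 0, 0, -0.45, 1], [0, 0, 0, -0.54, 1], [0, 0, 0, -0.63, 1], [0, 0, 0, -0.72, 1], [0, 0, 0, -0.81, 1], [0, 0, 0, -0.9, 1], [0, 0, 0, -1, 1], [0, 0, 0, -1, 1], [0, 0, 0, -1, 1], [0, 0, 0, -1, 1], [0, 0, 0, -1, 1]])

```text
clock: 4.7
eef_pos: [0.4952, -0.0267, 0.2495]
tool_rot: [0.622, 0.783, 0.0, 0.0]
ft_force: [-0.6, 0.8, 0.5]
grip_width: 0.0855
```

```bash
cat > snap.py <<'E'
import sys,json
from workcell import imaging,bot
from h import *
n=sys.argv[1]
o=bot.get_obs();print(o['clock'],o['eef_pos'],o['tool_rot'],o['joint_pos'].round(3))
x=R.from_quat(o['tool_rot']).as_matrix()[:,0];print('heading',np.degrees(np.arctan2(x[1],x[0])))
m=imaging.camera_model('wrist')
cv2.imwrite(f'pics/{n}.png',imaging.camera('wrist')[:,:,::-1])
json.dump({k:np.asarray(v).tolist() for k,v in m.items()},open(f'{n}.json','w'))
E
python3 snap.py w2
```

```text
4.7 [ 0.49523941 -0.02669013  0.24952286] [6.21620864e-01 7.83318258e-01 4.82246019e-05 7.87208555e-05] [-0.054  0.226  0.026  1.37  -0.    -0.283]
heading 103.13080851706006
```

View pics/w2.png

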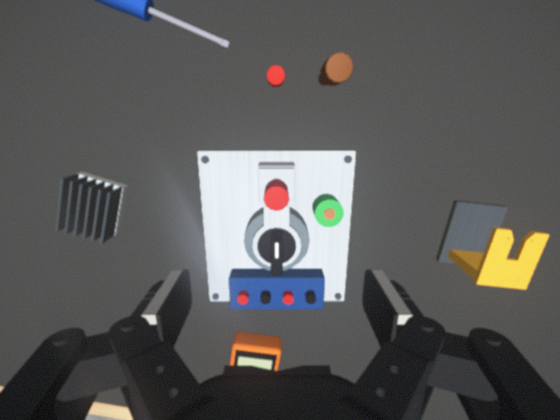

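The wrist view shows the pin head at (276,197), knob slot at (277,248), green contact at (329,212) and the bracket plate at (513,260).

```bash
cat > meas.py <<'E'
import sys,json
from h import *
np.set_printoptions(precision=4,suppress=True)
n=sys.argv[1]
m=json.load(open(f'{n}.json'));im=cv2.imread(f'pics/{n}.png');H,S,V=cv2.split(cv2.cvtColor(im,cv2.COLOR_BGR2HSV))
def blobs(mask,z,name,amin=60):
    n_,l,s,c=cv2.connectedComponentsWithStats(mask.astype(np.uint8))
    for i in range(1,n_):
        if s[i,4]>amin: print(name,s[i],c[i],plane(m,*c[i],z))
blobs(((H<6)|(H>174))&(S>120)&(V>150),.106,'red')
y=((H>15)&(H<32)&(S>150)&(V>190)).astype(np.uint8)
blobs(y,.082,'yel')
blobs((H>45)&(H<80)&(S>120)&(V>100),.03,'grn')
E
python3 meas.py w2
python3 - <<'E'
import cv2
im=cv2.imread('pics/w2.png')
cv2.imwrite('pics/c2a.png',cv2.resize(im[190:300,430:560],None,fx=5,fy=5,interpolation=cv2.INTER_CUBIC))
cv2.imwrite('pics/c2b.png',cv2.resize(im[140:320,190:360],None,fx=3.3,fy=3.3,interpolation=cv2.INTER_CUBIC))
E
```

```text
red [267  65  18  20 295] [275.4712  74.5797] [ 0.3852 -0.0519  0.106 ]
red [265 186  23  24 463] [276.0065 197.2203] [ 0.4917 -0.0267  0.106 ]
red [238 294  10  10  69] [242.3188 298.4493] [ 0.612  -0.0366  0.106 ]
red [284 294   9  10  69] [287.8406 298.3188] [0.6005 0.0119 0.106 ]
yel [ 477  228   72   61 2598] [510.8557 260.664 ] [0.5102 0.2518 0.082 ]
grn [315 199  28  27 428] [328.2734 211.3855] [0.5149 0.0461 0.03  ]
```

View pics/c2a.png

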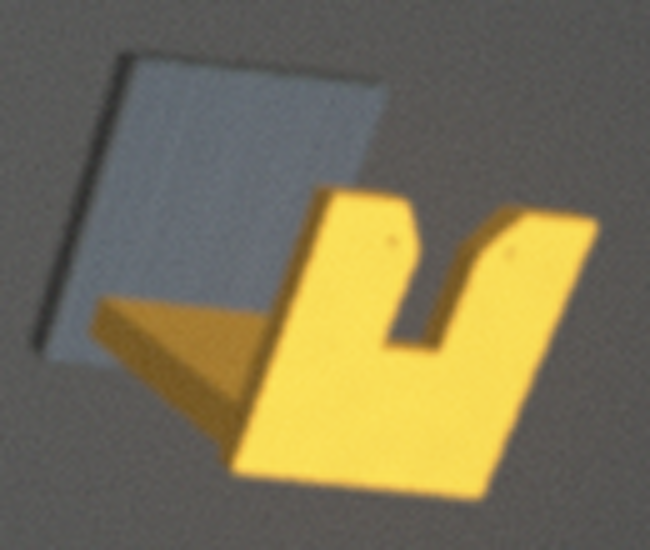

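View pics/c2b.png

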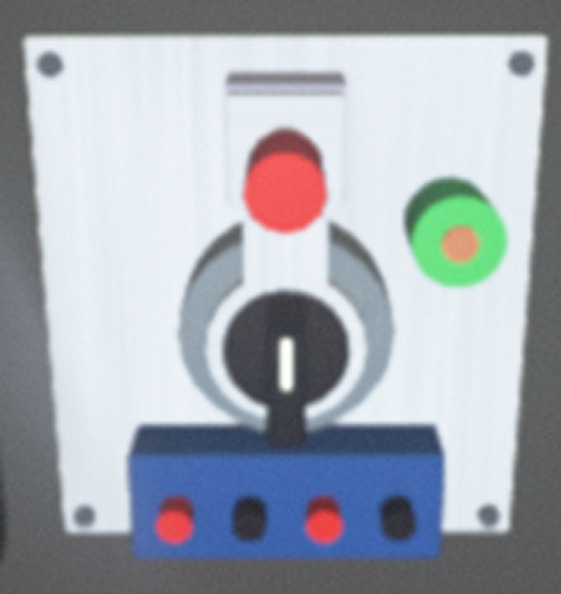

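Run:
```python
from h import *
import json
np.set_printoptions(precision=4,suppress=True)
m=json.load(open('w2.json'))
C=lambda u,v,s,x0,y0:(x0+(u+.5)/s-.5,y0+(v+.5)/s-.5)
P=np.array([plane(m,*C(*p,3.3,190,140),.008)[:2] for p in [(25,36),(547,38),(510,531),(65,531)]])
print('plate',P,[np.linalg.norm(P[i]-P[(i+1)%4]) for i in range(4)],P.mean(0),[np.degrees(np.arctan2(*(b-a)[::-1])) for a,b in [(P[0],P[3]),(P[1],P[2]),(P[0],P[1]),(P[3],P[2])]])
print('pin',plane(m,*C(285.5,192,3.3,190,140),.106))
print('green',plane(m,*C(459,241,3.3,190,140),.04),)
print('mark',[plane(m,*C(*p,3.3,190,140),.087) for p in [(286,338),(286,390)]])
Q=np.array([plane(m,*C(*p,5,430,190),.082)[:2] for p in [(330,190),(232,470),(484,499),(600,222)]])
print('br',Q,[np.linalg.norm(Q[i]-Q[(i+1)%4]) for i in range(4)],[np.degrees(np.arctan2(*(b-a)[::-1])) for a,b in [(Q[0],Q[1]),(Q[3],Q[2]),(Q[0],Q[3]),(Q[1],Q[2])]])
e=plane(m,*C(412,347,5,430,190),.082)[:2]; 
print('end',e,[plane(m,*C(*p,5,430,190),.082)[:2] for p in [(385,345),(440,350)]])
xh=((Q[1]-Q[0])+(Q[2]-Q[3]));xh/=np.linalg.norm(xh)
print('xh',xh,'seat via end',e-.005*xh,'via corners',Q.mean(0)-.005*xh)
```

```text
plate [[ 0.4812 -0.1306]
 [ 0.4369  0.0626]
 [ 0.649   0.1133]
 [ 0.6943 -0.0811]] [np.float64(0.19816725313578828), np.float64(0.21802507796695703), np.float64(0.1996014611756125), np.float64(0.21877521034576056)] [ 0.5654 -0.0089] [np.float64(13.090448671383276), np.float64(13.467590028535431), np.float64(102.91297697200149), np.float64(103.13093443483255)]
pin [ 0.4923 -0.0264  0.106 ]
green [0.5136 0.0446 0.04  ]
mark [array([ 0.5462, -0.0137,  0.087 ]), array([ 0.5648, -0.0093,  0.087 ])]
br [[0.477  0.2168]
 [0.5467 0.226 ]
 [0.5405 0.2871]
 [0.4704 0.2782]] [np.float64(0.0703440041333141), np.float64(0.061402155837424054), np.float64(0.07061317252636114), np.float64(0.06176246842480541)] [np.float64(7.46842924950731), np.float64(7.170296214310807), np.float64(96.10409622134917), np.float64(95.84572769561905)]
end [0.5079 0.2521] [array([0.5089, 0.2459]), array([0.5072, 0.2586])]
xh [0.9919 0.1274] seat via end [0.503  0.2515] via corners [0.5037 0.2514]
```

Request:
carry_out(moves=[[0, -0.02, 0.3, 0, 1], [0, -0.02, 0.6, 0, 1], [0, -0.02, 0.9, 0, 1], [0, -0.02, 1, 0, 1]])

```text
clock: 5.15
eef_pos: [0.491, -0.027, 0.1465]
tool_rot: [0.621, 0.784, -0.002, -0.002]
ft_force: [-0.5, 0.2, -0.2]
grip_width: 0.0854
```

Request:
carry_out(moves=[[0, 0, 0.25, 0, 1], [0, 0, 0.5, 0, 1], [0, 0, 0.5, 0, 1], [0, 0, 0.5, 0, 1], [0, 0, 0.5, 0, 1]])

```text
clock: 5.65
eef_pos: [0.4947, -0.0272, 0.1012]
tool_rot: [0.621, 0.784, 0.001, 0.001]
ft_force: [-0.1, -0.5, 0.4]
grip_width: 0.0854
```

```bash
python3 snap.py w3
```

```text
5.65 [ 0.49471124 -0.02715337  0.10115202] [0.62097823 0.78382637 0.0008677  0.00123036] [-0.055  0.331 -0.238  0.998 -0.    -0.286]
heading 103.2246165658223
```

View pics/w3.png

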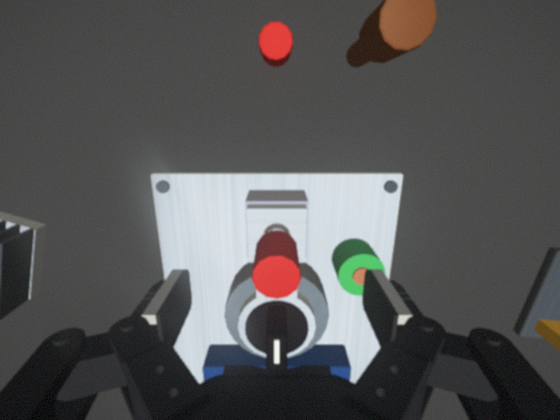

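Run:
```python
from h import *
import json
m=json.load(open('w3.json'))
print(plane(m,276,275,.106)); im=cv2.imread('pics/w3.png')
cv2.imwrite('pics/c3.png',cv2.resize(im[200:400,130:430],None,fx=2.6,fy=2.6))
for d in (-.02,0,.02): print(proj(m,np.array([.4947,-.0272,.095])+d*np.array([-.228,.974,0])))
```

```text
[ 0.49153328 -0.02674898  0.106     ]
[[237.17428014 269.45392705]]
[[273.92391104 269.49625379]]
[[310.6783548  269.53858608]]
```

View pics/c3.png

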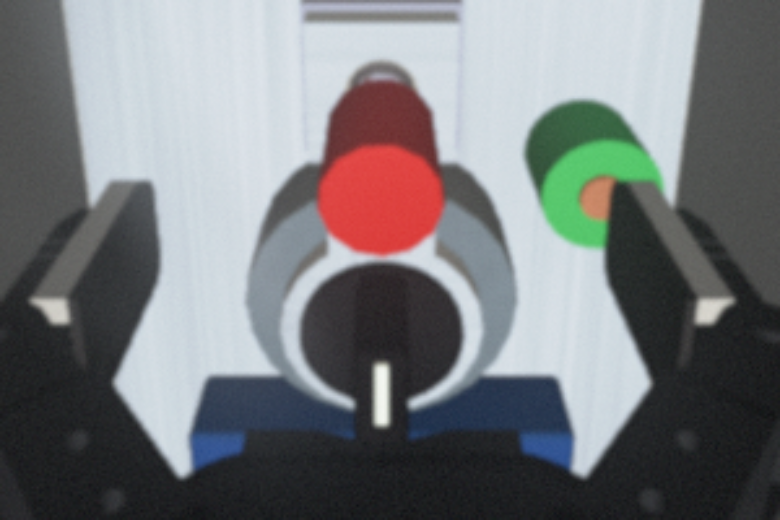

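Request:
carry_out(moves=[[0, -0.02, 0.02, 0, 1], [0, -0.02, 0.02, 0, -1], [0, -0.02, 0.02, 0, -1], [0, -0.02, 0.02, 0, -1], [0, -0.02, 0.02, 0, -1], [0, -0.02, 0.02, 0, -1], [0, -0.02, 0.02, 0, -1], [0, -0.02, 0.02, 0, -1], [0, -0.02, 0.02, 0, -1], [0, -0.02, 0.02, 0, -1], [0, -0.02, 0.02, 0, -1], [0, -0.02, 0.02, 0, -1]])

```text
clock: 6.9
eef_pos: [0.4917, -0.0275, 0.0978]
tool_rot: [0.621, 0.784, 0.0, 0.0]
ft_force: [0.1, -0.8, 5.4]
grip_width: 0.0234
```

```bash
python3 snap.py w4;  python3 - <<'E'
import cv2
im=cv2.imread('pics/w4.png')
cv2.imwrite('pics/c4.png',cv2.resize(im[160:420,150:410],None,fx=2.3,fy=2.3))
E
```

```text
6.9 [ 0.49167859 -0.0275366   0.09775365] [6.20915783e-01 7.83877167e-01 2.56931902e-04 3.33188019e-04] [-0.056  0.331 -0.249  0.99   0.    -0.287]
heading 103.23390579580935
```

View pics/c4.png

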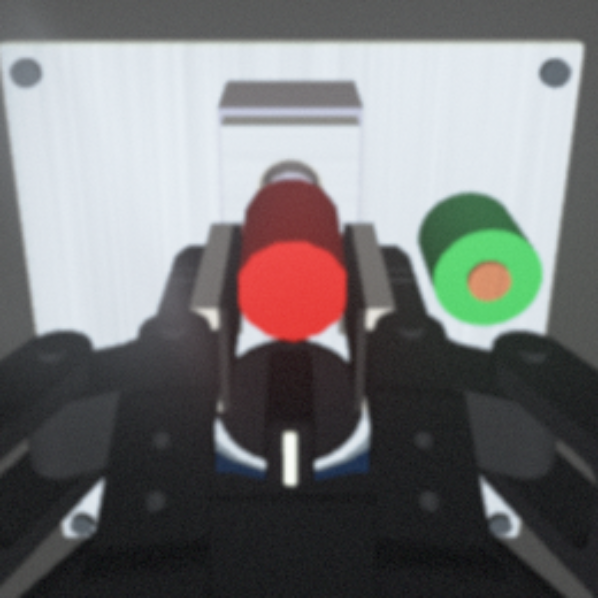

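Request:
carry_out(moves=[[0, 0, -0.05, 0, -1], [0, 0, -0.1, 0, -1], [0, 0, -0.15, 0, -1], [0, 0, -0.2, 0, -1], [0, 0, -0.25, 0, -1], [0, 0, -0.3, 0, -1], [0, 0, -0.4, 0, -1], [0, 0, -0.5, 0, -1], [0, 0, -0.6, 0, -1], [0, 0, -0.7, 0, -1], [0, 0, -0.7, 0, -1], [0, 0, -0.7, 0, -1], [0, 0, -0.7, 0, -1]])

```text
clock: 8.25
eef_pos: [0.4909, -0.0275, 0.167]
tool_rot: [0.621, 0.784, -0.0, -0.0]
ft_force: [0.2, 0.0, -2.2]
grip_width: 0.0234
```

```bash
python3 snap.py w5;  python3 - <<'E'
from workcell import imaging
import cv2
cv2.imwrite('pics/s5.png',imaging.camera('side')[:,:,::-1])
E
```

```text
8.25 [ 0.4909406  -0.02751529  0.16696689] [ 6.20905091e-01  7.83885603e-01 -2.75659605e-04 -3.91217204e-04] [-0.056  0.266 -0.142  1.164  0.    -0.287]
heading 103.23546412814567
```

View pics/s5.png

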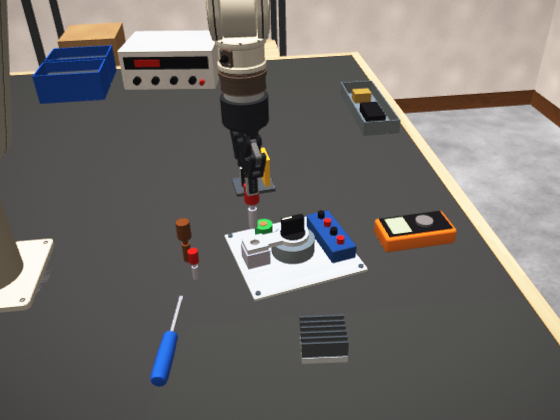

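View pics/w5.png

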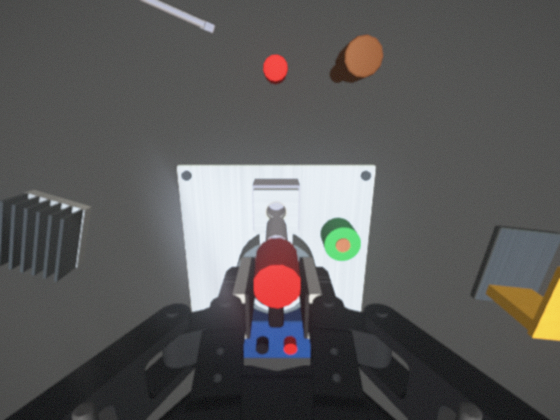

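Request:
carry_out(moves=[[0.15, 0, 0, 0, -1], [0.4, 0, 0, 0, -1], [0.7, 0.05, 0, 0, -1], [1, 0.07, 0, 0, -1]])

```text
clock: 8.75
eef_pos: [0.4748, 0.0729, 0.1671]
tool_rot: [0.621, 0.784, 0.0, -0.0]
ft_force: [0.3, 0.2, -1.4]
grip_width: 0.0234
```

Request:
carry_out(moves=[[0.3, 0, 0, 0, -1], [0.6, 0.05, 0, 0, -1], [0.8, 0.05, 0, 0, -1], [1, 0.07, 0, 0, -1]])

```text
clock: 9.15
eef_pos: [0.458, 0.1721, 0.1671]
tool_rot: [0.62, 0.784, -0.0, -0.0]
ft_force: [0.2, 0.9, -0.7]
grip_width: 0.0232
```

Request:
carry_out(moves=[[0.2, 0, 0, 0.02, -1], [0.4, 0.05, 0, 0.04, -1], [0.6, 0.05, 0, 0.06, -1], [0.74, 0.07, 0, 0.066, -1], [0.74, 0.07, 0, 0.066, -1], [0.74, 0.07, 0, 0.066, -1], [0.74, 0.07, 0, 0.066, -1], [0.74, 0.07, 0, 0.066, -1]])

```text
clock: 9.95
eef_pos: [0.449, 0.2433, 0.1673]
tool_rot: [0.661, 0.75, -0.0, -0.0]
ft_force: [-0.3, 0.3, -1.9]
grip_width: 0.023
```

```bash
python3 snap.py w6;  python3 - <<'E'
from h import *
import json
m=json.load(open('w5.json'));print(plane(m,277,282,.175))
im=cv2.imread('pics/w6.png')
cv2.imwrite('pics/c6.png',cv2.resize(im[200:420,150:410],None,fx=2.7,fy=2.7))
E
```

```text
9.95 [0.449001   0.24332863 0.16734812] [ 6.61023855e-01  7.50364864e-01 -1.84951399e-04 -6.76463520e-06] [ 0.497  0.301 -0.092  1.178 -0.     0.37 ]
heading 97.24399102865782
[ 0.48972371 -0.02614053  0.175     ]
```

View pics/c6.png

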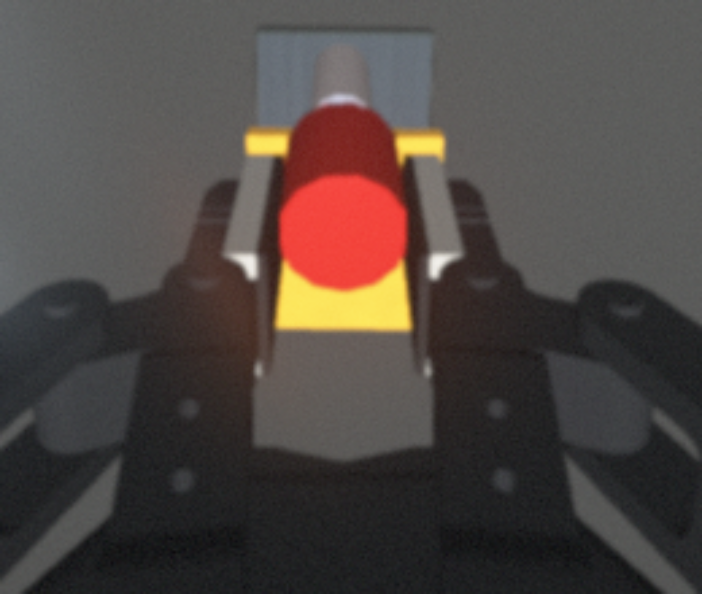

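View pics/w6.png

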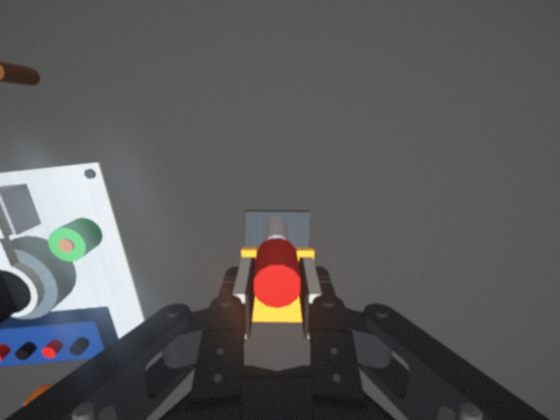

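Request:
carry_out(moves=[[0.01, 0, 0.15, 0, -1], [0.01, 0, 0.3, 0, -1], [0.01, 0, 0.45, 0, -1], [0.01, 0, 0.53, 0, -1], [0.01, 0, 0.53, 0, -1], [0.01, 0, 0.53, 0, -1], [0.01, 0, 0.53, 0, -1]])

```text
clock: 10.7
eef_pos: [0.4496, 0.2452, 0.1153]
tool_rot: [0.661, 0.751, 0.001, 0.0]
ft_force: [-0.8, 0.7, -2.3]
grip_width: 0.0231
```

```bash
python3 snap.py w7;  python3 - <<'E'
from h import *
from workcell import imaging
im=cv2.imread('pics/w7.png')
cv2.imwrite('pics/c7.png',cv2.resize(im[160:420,150:410],None,fx=2.3,fy=2.3))
b=imaging.camera('side')[:,:,::-1]
cv2.imwrite('pics/s7.png',cv2.resize(b[100:220,180:320],None,fx=5,fy=5))
E
```

```text
10.7 [0.44960928 0.2452423  0.11530323] [6.60769794e-01 7.50588123e-01 8.20101959e-04 2.75506450e-04] [ 0.499  0.347 -0.173  1.049  0.     0.372]
heading 97.28277661419217
```

View pics/c7.png

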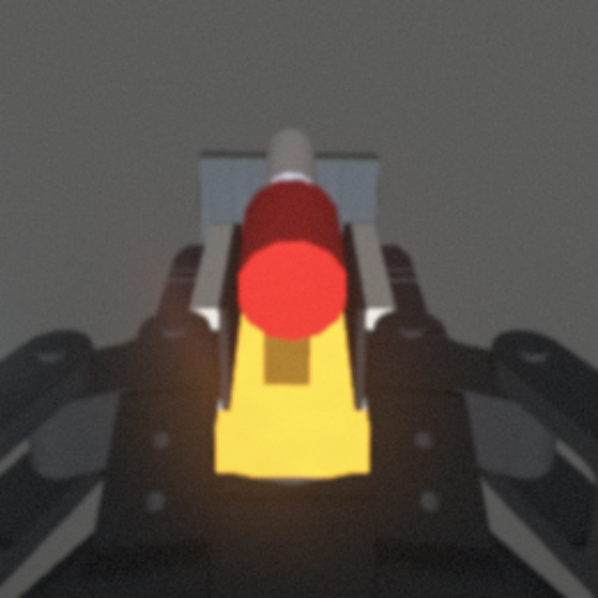

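View pics/s7.png

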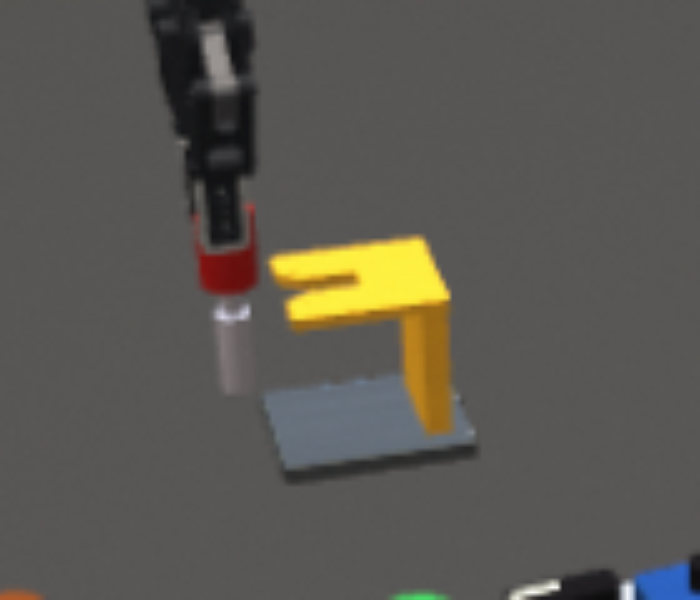

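Run:
```python
from h import *
import json
m=json.load(open('w7.json'));xh=np.array([.9919,.1274,0]);yh=np.array([-.1274,.9919,0])
t=np.array([.4496,.2452,0])
for n,p in [('end',plane(m,274.6,326.3,.082)),('headtop',plane(m,276.8,285.9,.1235)),('neck/shank top',plane(m,150+292/2.3,160+176/2.3,.0735)),('tip',plane(m,150+291/2.3,160+140/2.3,.0335))]:
    d=p-t; print(n,p,d@xh,d@yh)
```

```text
end [0.50812629 0.2527401  0.082     ] 0.0590128332714451 2.2778686187509006e-05
headtop [0.45046928 0.24685515 0.1235    ] 0.0010731023123930724 0.0015309968555834701
neck/shank top [0.44480239 0.24628596 0.0735    ] -0.004620396623355929 0.0016883748636297156
tip [0.44835824 0.24646042 0.0335    ] -0.0010711209287616018 0.00140840983265699
```

Request:
carry_out(moves=[[-0.015, 0, 0.015, 0, -1], [-0.015, 0.05, 0.015, 0, -1], [-0.015, 0.1, 0.015, 0, -1], [-0.015, 0.15, 0.015, 0, -1], [-0.015, 0.2, 0.015, 0, -1], [-0.015, 0.25, 0.015, 0, -1], [-0.015, 0.3, 0.015, 0, -1], [-0.015, 0.3, 0.015, 0, -1], [-0.015, 0.3, 0.015, 0, -1]])

```text
clock: 11.7
eef_pos: [0.4788, 0.2472, 0.1128]
tool_rot: [0.661, 0.751, -0.0, -0.0]
ft_force: [0.7, -0.2, -0.9]
grip_width: 0.023
```

```bash
python3 snap.py w8;  python3 - <<'E'
from h import *
from workcell import imaging
im=cv2.imread('pics/w8.png')
cv2.imwrite('pics/c8.png',cv2.resize(im[160:420,150:410],None,fx=2.3,fy=2.3))
b=imaging.camera('side')[:,:,::-1]
cv2.imwrite('pics/s8.png',cv2.resize(b[100:220,180:320],None,fx=5,fy=5))
E
```

```text
11.7 [0.47884783 0.24723238 0.11275244] [ 6.60752395e-01  7.50603902e-01 -2.02891285e-04 -1.19391357e-04] [ 0.477  0.399 -0.101  1.071  0.     0.349]
heading 97.2854384070607
```

View pics/c8.png

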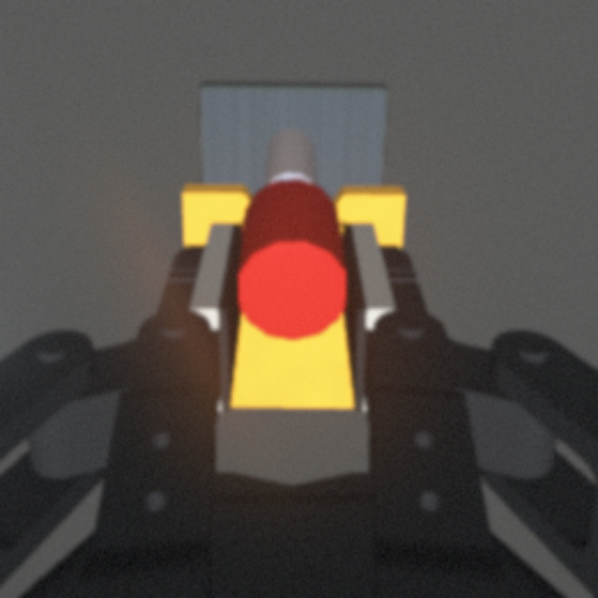

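View pics/s8.png

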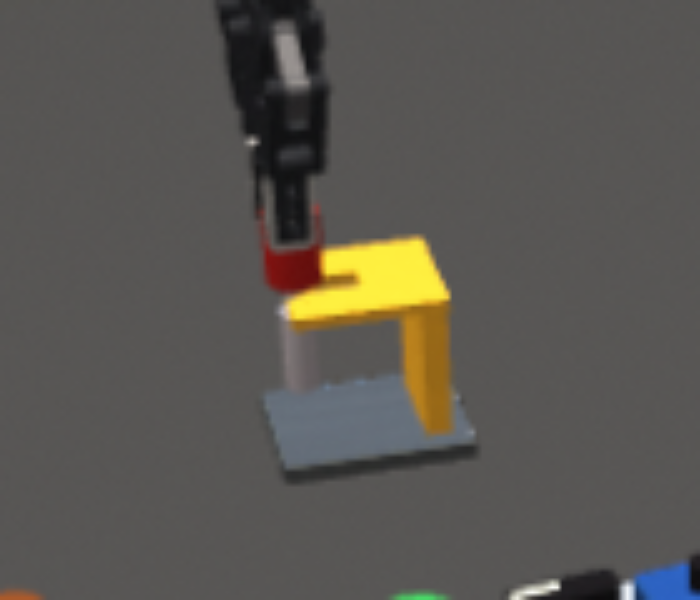

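Request:
carry_out(moves=[[0, 0.04, 0, 0, -1], [0, 0.08, 0, 0, -1], [0, 0.12, 0, 0, -1], [0, 0.15, 0, 0, -1], [0, 0.18, 0, 0, -1], [0, 0.2, 0, 0, -1], [0, 0.2, 0, 0, -1], [0, 0.2, 0, 0, -1]])

```text
clock: 12.6
eef_pos: [0.4986, 0.2498, 0.1128]
tool_rot: [0.661, 0.751, -0.0, -0.0]
ft_force: [-0.2, -0.0, -1.6]
grip_width: 0.0231
```

Request:
carry_out(moves=[[0, 0.01, 0, 0, -1], [0, 0.02, 0, 0, -1], [0, 0.03, 0, 0, -1], [0, 0.03, 0, 0, -1], [0, 0.03, 0, 0, -1]])

```text
clock: 13.1
eef_pos: [0.5017, 0.2502, 0.1129]
tool_rot: [0.661, 0.751, -0.0, 0.0]
ft_force: [0.3, 0.5, -1.1]
grip_width: 0.0231
```

Request:
carry_out(moves=[[0, 0.01, 0, 0, -1], [0, 0.01, 0, 0, -1], [0, 0.01, 0, 0, -1]])

```text
clock: 13.4
eef_pos: [0.5026, 0.2503, 0.1129]
tool_rot: [0.661, 0.751, -0.0, -0.0]
ft_force: [-0.8, 0.9, -1.5]
grip_width: 0.0232
```

Request:
carry_out(moves=[[0, 0.01, 0, 0, -1], [0, 0.01, 0, 0, -1], [0, 0.01, 0, 0, -1]])

```text
clock: 13.7
eef_pos: [0.5033, 0.2504, 0.1128]
tool_rot: [0.661, 0.751, -0.0, -0.0]
ft_force: [-1.5, -0.6, -0.9]
grip_width: 0.0231
```

Request:
carry_out(moves=[[0, 0.01, 0, 0, -1], [0, 0.01, 0, 0, -1], [0, 0.01, 0, 0, -1]])

```text
clock: 14.0
eef_pos: [0.5041, 0.2505, 0.1128]
tool_rot: [0.661, 0.751, -0.0, -0.0]
ft_force: [-4.2, 0.0, 0.6]
grip_width: 0.0228
```

Request:
carry_out(moves=[[0, 0.01, 0, 0, -1], [0, 0.01, 0, 0, -1], [0, 0.01, 0, 0, -1]])

```text
clock: 14.3
eef_pos: [0.5049, 0.2506, 0.1128]
tool_rot: [0.661, 0.751, -0.001, -0.001]
ft_force: [-5.6, -0.7, 2.1]
grip_width: 0.0231
```

End-wall contact felt. I'll back off about 1 mm, then lower until the head rests on the plate.

Request:
carry_out(moves=[[0, -0.015, 0, 0, -1], [0, -0.015, 0.01, 0, -1], [0, -0.015, 0.02, 0, -1], [0, -0.015, 0.02, 0, -1], [0, -0.015, 0.02, 0, -1]])

```text
clock: 14.8
eef_pos: [0.504, 0.2505, 0.1106]
tool_rot: [0.661, 0.751, -0.0, -0.0]
ft_force: [-3.8, -0.2, -0.4]
grip_width: 0.0233
```

Request:
carry_out(moves=[[0, 0, 0.005, 0, -1], [0, 0, 0.01, 0, -1], [0, 0, 0.01, 0, -1], [0, 0, 0.01, 0, -1]])

```text
clock: 15.2
eef_pos: [0.5041, 0.2506, 0.1102]
tool_rot: [0.661, 0.751, 0.0, 0.0]
ft_force: [-4.8, -0.8, 3.7]
grip_width: 0.0231
```

Request:
carry_out(moves=[[0, -0.005, 0.006, 0, -1], [0, -0.005, 0.006, 0, -1], [0, -0.005, 0.006, 0, -1]])

```text
clock: 15.5
eef_pos: [0.504, 0.2505, 0.1101]
tool_rot: [0.661, 0.751, 0.001, 0.0]
ft_force: [-5.9, -0.9, 4.8]
grip_width: 0.0235
```

Run:
```python
from h import *
from workcell import imaging
b=imaging.camera('side')[:,:,::-1]
cv2.imwrite('pics/s9.png',cv2.resize(b[100:220,180:320],None,fx=5,fy=5))
```

```text
(no output)
```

View pics/s9.png

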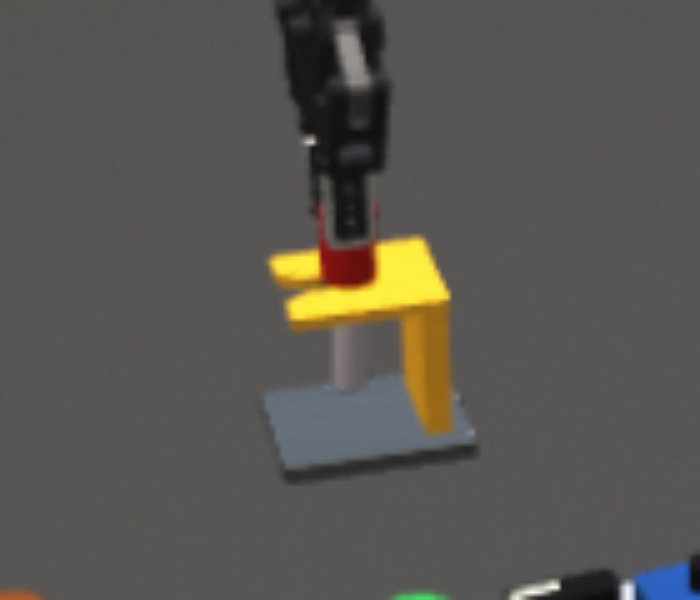

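The head sits on the plate at the notch end. Releasing.

Request:
carry_out(moves=[[0, 0, 0, 0, -0.4], [0, 0, 0, 0, -0.3], [0, 0, 0, 0, -0.1], [0, 0, 0, 0, 0.1], [0, 0, 0, 0, 0.4], [0, 0, 0, 0, 0.7], [0, 0, 0, 0, 1], [0, 0, 0, 0, 1], [0, 0, 0, 0, 1], [0, 0, 0, 0, 1], [0, 0, 0, 0, 1]])

```text
clock: 16.65
eef_pos: [0.5037, 0.2505, 0.1093]
tool_rot: [0.661, 0.751, 0.0, 0.0]
ft_force: [-0.1, -0.1, -0.1]
grip_width: 0.0854
```

```bash
python3 snap.py w10
python3 - <<'E'
from h import *
from workcell import imaging
b=imaging.camera('side')[:,:,::-1]
b=cv2.resize(b[100:220,180:320],None,fx=2.8,fy=2.8)
im=cv2.resize(cv2.imread('pics/w10.png')[160:420,150:410],b.shape[1::-1])
cv2.imwrite('pics/s10.png',np.hstack([b,im]))
E
```

```text
16.65 [0.50368609 0.25048469 0.10933388] [6.60686819e-01 7.50661659e-01 2.93334107e-05 1.33181828e-05] [ 0.461  0.445 -0.039  1.087 -0.     0.334]
heading 97.29545086134546
```

View pics/s10.png

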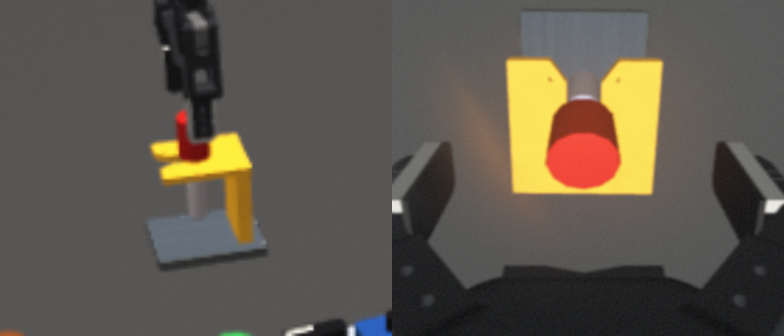

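Request:
carry_out(moves=[[0, 0, -0.15, 0, 1], [0, 0, -0.4, 0, 1], [0, 0, -0.7, 0, 1], [0, 0, -1, 0, 1], [0, 0, -1, 0, 1], [0, 0, -1, 0, 1], [0, 0, -1, 0, 1]])

```text
clock: 17.45
eef_pos: [0.5029, 0.2502, 0.2081]
tool_rot: [0.661, 0.751, -0.001, -0.0]
ft_force: [-1.1, 0.2, -0.5]
grip_width: 0.0856
```

```bash
python3 snap.py w11
python3 - <<'E'
from h import *
im=cv2.imread('pics/w11.png')
cv2.imwrite('pics/c11.png',cv2.resize(im[130:310,190:370],None,fx=3.3,fy=3.3,interpolation=cv2.INTER_CUBIC))
E
```

```text
17.45 [0.50293611 0.25015576 0.20806221] [ 6.60680625e-01  7.50666280e-01 -1.02707931e-03 -4.40335563e-04] [0.462 0.377 0.126 1.322 0.    0.334]
heading 97.29637583827532
```

View pics/c11.png

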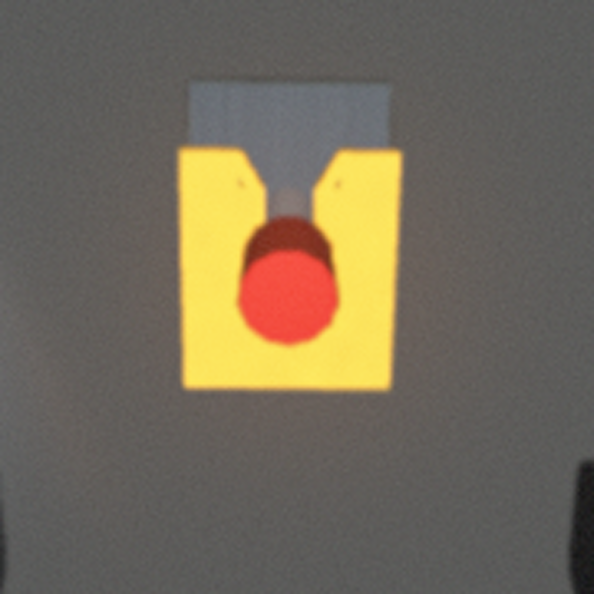

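Run:
```python
from h import *
import json
m=json.load(open('w11.json'));C=lambda u,v:(190+(u+.5)/3.3-.5,130+(v+.5)/3.3-.5)
Q=np.array([plane(m,*C(*p),.082) for p in [(178,150),(184,388),(391,389),(402,151)]])
xh=Q[1]-Q[0]+Q[2]-Q[3];xh/=np.linalg.norm(xh);yh=np.array([-xh[1],xh[0],0])
seat=Q.mean(0)-.005*xh
print([np.linalg.norm(Q[i]-Q[(i+1)%4]) for i in range(4)],seat)
d=plane(m,*C(288.5,297),.118)-seat;print('head top rel seat',d@xh,d@yh)
d=plane(m,*C(288.5,259),.082)-seat;print('head base-ish',d@xh,d@yh)
```

```text
[np.float64(0.07055989169829305), np.float64(0.06074390637516119), np.float64(0.07059331909052519), np.float64(0.06077897341909838)] [0.50405822 0.25212237 0.082     ]
head top rel seat -0.00081373096116096 -0.00013731331908936292
head base-ish 0.0005211037490497425 -0.00010332306054789501
```

Relative to the seat, the pin is within about 1 mm along the notch and 0.2 mm across. Next is the knob, at about (0.565, -0.0095), yaw 13.2°.

Request:
carry_out(moves=[[-0.3, 0, 0, 0, 1], [-0.6, 0.05, 0, 0, 1], [-0.9, 0.1, 0, 0, 1]])

```text
clock: 17.8
eef_pos: [0.5243, 0.1616, 0.2078]
tool_rot: [0.66, 0.751, -0.001, -0.001]
ft_force: [-0.1, -0.4, 0.2]
grip_width: 0.0858
```

Request:
carry_out(moves=[[-0.3, 0, 0, 0, 1], [-0.6, 0.05, 0, 0, 1], [-0.9, 0.1, 0, 0, 1]])

```text
clock: 18.1
eef_pos: [0.5456, 0.0732, 0.2078]
tool_rot: [0.661, 0.751, -0.001, -0.001]
ft_force: [0.4, 1.0, 0.0]
grip_width: 0.0851
```

Request:
carry_out(moves=[[-0.3, 0, 0, -0.03, 1], [-0.6, 0.05, 0, -0.06, 1], [-0.855, 0.085, 0, -0.066, 1], [-0.855, 0.085, 0, -0.066, 1], [-0.855, 0.085, 0, -0.066, 1], [-0.855, 0.085, 0, -0.066, 1], [-0.855, 0.085, 0, -0.066, 1]])

```text
clock: 18.8
eef_pos: [0.5653, -0.0083, 0.209]
tool_rot: [0.62, 0.784, -0.0, -0.0]
ft_force: [-0.5, 0.5, 0.4]
grip_width: 0.0855
```

```bash
python3 snap.py w12
python3 - <<'E'
from h import *
im=cv2.imread('pics/w12.png')
cv2.imwrite('pics/c12.png',cv2.resize(im[120:380,150:410],None,fx=2.3,fy=2.3,interpolation=cv2.INTER_CUBIC))
E
```

```text
18.8 [ 0.56525592 -0.00825154  0.20895729] [ 6.20350900e-01  7.84324271e-01 -1.80672778e-04 -4.08194312e-04] [-0.015  0.382  0.136  1.326  0.    -0.247]
heading 103.31645446113221
```

View pics/c12.png

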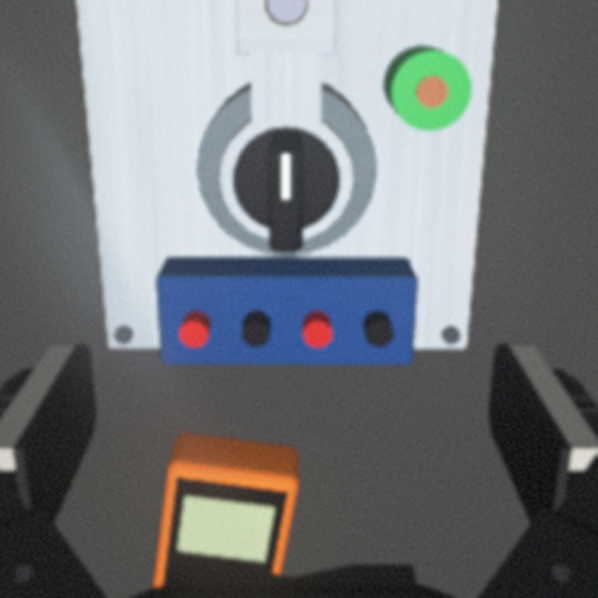

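Run:
```python
from h import *
import json
m=json.load(open('w12.json'));C=lambda u,v:(150+(u+.5)/2.3-.5,120+(v+.5)/2.3-.5)
t=np.array([.56526,-.00825,0]);h=np.radians(103.32);tx=np.array([np.cos(h),np.sin(h),0]);ty=np.array([np.sin(h),-np.cos(h),0])
for n,p,z in [('disc',(286.5,178),.055),('mark top',(286,152),.087),('mark bot',(286,200),.087),('barend',(286,250),.087),('bore',(286,8),.051)]:
    q=plane(m,*C(*p),z);d=q-t;print(n,q,'tool x',d@tx,'y',d@ty)
```

```text
disc [ 0.56462131 -0.00929132  0.055     ] tool x -0.0008661566490610203 y -0.0008614152273219549
mark top [ 0.54604445 -0.0136075   0.087     ] tool x -0.0007863120475020033 y -0.019932938364207897
mark bot [ 0.56497425 -0.00918052  0.087     ] tool x -0.0008396544010559813 y -0.0004924426170405147
barend [ 0.58562651 -0.00435072  0.087     ] tool x -0.0008978504630551354 y 0.020716975798502228
bore [ 0.49493306 -0.02584666  0.051     ] tool x -0.0009207016296159484 y -0.07248912538175921
```

Request:
carry_out(moves=[[-0.008, -0.005, 0.25, 0, 1], [-0.008, -0.005, 0.5, 0, 1], [-0.008, -0.005, 0.75, 0, 1], [-0.008, -0.005, 0.95, 0, 1], [-0.008, -0.005, 1, 0, 1], [-0.008, -0.005, 1, 0, 1], [-0.008, -0.005, 1, 0, 1]])

```text
clock: 19.55
eef_pos: [0.5662, -0.0098, 0.1105]
tool_rot: [0.621, 0.784, 0.001, 0.001]
ft_force: [-0.5, 0.1, 1.2]
grip_width: 0.0855
```

Request:
carry_out(moves=[[0, 0, 0.1, 0, 1], [0, 0, 0.2, 0, 1], [0, 0, 0.27, 0, 1], [0, 0, 0.28, 0, 1], [0, 0, 0.28, 0, 1], [0, 0, 0.28, 0, 1], [0, 0, 0.28, 0, 1]])

```text
clock: 20.25
eef_pos: [0.5657, -0.0102, 0.0817]
tool_rot: [0.621, 0.784, 0.0, 0.0]
ft_force: [-0.8, 0.3, -0.4]
grip_width: 0.0852
```

```bash
python3 snap.py w13
```

```text
20.25 [ 0.56569776 -0.01018155  0.08169743] [6.20943294e-01 7.83855382e-01 2.47461231e-04 3.23321951e-04] [-0.018  0.477 -0.067  1.027  0.    -0.249]
heading 103.2298847818894
```

View pics/w13.png

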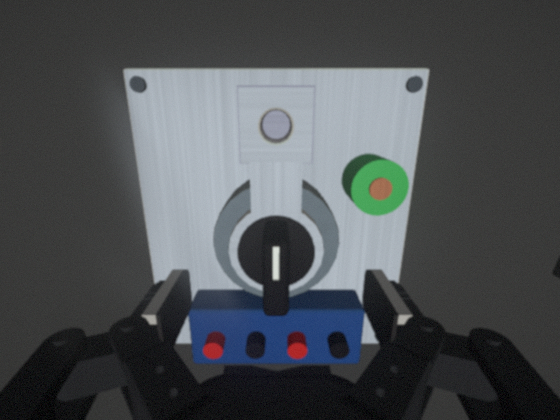

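Knob (276,265) is centred between the pads. Closing.

Request:
carry_out(moves=[[0, 0, 0, 0, -1], [0, 0, 0, 0, -1], [0, 0, 0, 0, -1], [0, 0, 0, 0, -1], [0, 0, 0, 0, -1], [0, 0, 0, 0, -1], [0, 0, 0, 0, -1], [0, 0, 0, 0, -1], [0, 0, 0, 0, -1], [0, 0, 0, 0, -1], [0, 0, 0, 0, -1], [0, 0, 0, 0, -1]])

```text
clock: 21.5
eef_pos: [0.5655, -0.0107, 0.0815]
tool_rot: [0.621, 0.784, -0.0, 0.0]
ft_force: [-0.4, -4.5, 4.4]
grip_width: 0.0122
```

Request:
carry_out(moves=[[0, 0, 0, 0.05, -1], [0, 0, 0, 0.1, -1], [0, 0, 0, 0.15, -1], [0, 0, 0, 0.2, -1], [0, 0, 0, 0.25, -1], [0, 0, 0, 0.3, -1], [0, 0, 0, 0.35, -1], [0, 0, 0, 0.4, -1], [0, 0, 0, 0.45, -1], [0, 0, 0, 0.5, -1]])

```text
clock: 22.5
eef_pos: [0.5657, -0.0097, 0.0816]
tool_rot: [0.874, 0.485, 0.001, -0.0]
ft_force: [-0.6, -2.5, 3.7]
grip_width: 0.0123
```

Request:
carry_out(moves=[[0, 0, 0, 0.04, -1], [0, 0, 0, 0.08, -1], [0, 0, 0, 0.12, -1], [0, 0, 0, 0.15, -1], [0, 0, 0, 0.15, -1], [0, 0, 0, 0.15, -1], [0, 0, 0, 0.15, -1]])

```text
clock: 23.2
eef_pos: [0.5659, -0.0094, 0.0816]
tool_rot: [0.925, 0.381, 0.001, -0.0]
ft_force: [1.7, 0.4, 3.0]
grip_width: 0.0117
```

```bash
python3 snap.py w14
```

```text
23.2 [ 0.56588017 -0.00944305  0.08159163] [ 9.24550767e-01  3.81057838e-01  7.99455541e-04 -4.04992762e-04] [-1.700e-02  4.770e-01 -6.700e-02  1.026e+00  1.000e-03  7.710e-01]
heading 44.79845774090774
```

View pics/w14.png

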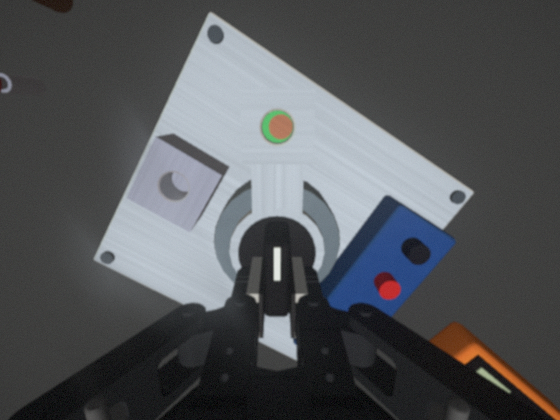

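The arm is now over the green contact (278,127). I'll open partially and retreat.

Request:
carry_out(moves=[[0, 0, 0, 0, -0.5], [0, 0, 0, 0, -0.3], [0, 0, 0, 0, 0], [0, 0, 0, 0, 0.2], [0, 0, 0, 0, 0.2], [0, 0, 0, 0, 0.2], [0, 0, 0, 0, 0.2], [0, 0, -0.2, 0, 0.2], [0, 0, -0.5, 0, 0.2], [0, 0, -0.8, 0, 0.2], [0, 0, -1, 0, 0.2], [0, 0, -1, 0, 0.2], [0, 0, -1, 0, 0.2], [0, 0, -1, 0, 0.2]])

```text
clock: 24.65
eef_pos: [0.5644, -0.0101, 0.1798]
tool_rot: [0.925, 0.381, -0.001, -0.001]
ft_force: [-0.7, 0.1, -0.1]
grip_width: 0.0512
```

```bash
python3 snap.py w15
python3 - <<'E'
from h import *
from workcell import imaging
b=imaging.camera('side')[:,:,::-1];a=imaging.camera('scene')[:,:,::-1]
w=cv2.imread('pics/w15.png')
cv2.imwrite('pics/f.png',np.vstack([np.hstack([cv2.resize(a[120:300,190:430],(400,300)),cv2.resize(b[130:310,150:390],(400,300))]),cv2.resize(w,(800,600))[0:300]]))
E
```

```text
24.65 [ 0.56440352 -0.01011939  0.17984726] [ 9.24762727e-01  3.80542019e-01 -1.17847559e-03 -5.30211616e-04] [-0.018  0.398  0.082  1.258  0.     0.772]
heading 44.734656163461764
```

View pics/f.png

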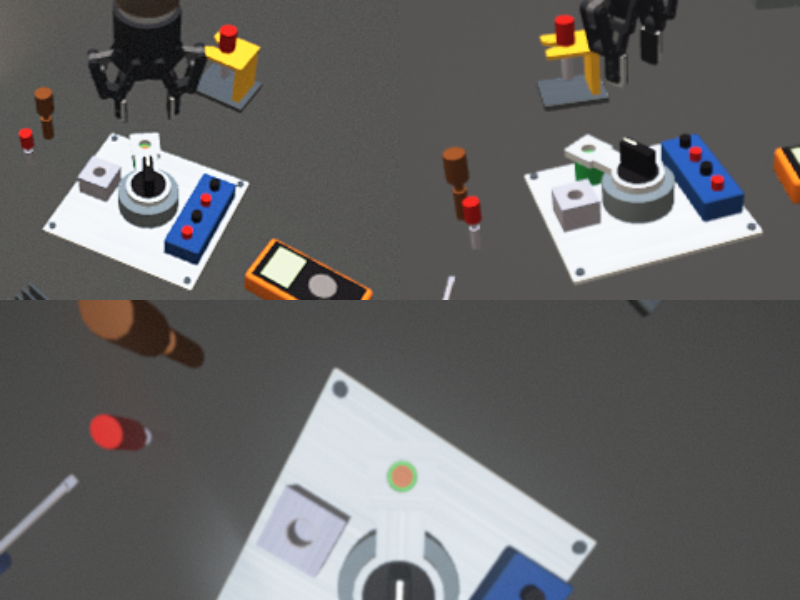

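The selector arm stays centred over the green contact, the pin hangs upright in the bracket, and the gripper is clear of everything. Handing in.

```bash
python3 -c "
from workcell import order
print(order.job_done())"
```

```text
the job is handed in; nothing more can be done
None
```

I drew the lock pin out of its bore and hung it by its neck at the end of the bracket's notch. I then turned the knob about 58° clockwise, past its detent, and let go. The job was handed in at about 24.8 s of the 56 s allowed.

Last checks:
- **Pin:** after release, a wrist-camera measurement put it within about 1 mm of home along the notch and 0.2 mm across. It stood upright, and the views before handing in still show it hanging there.
- **Head height:** I did not measure the underside of the head directly. I judged it resting from the contact force when lowering and from the side view.
- **Selector:** with the gripper off, its arm stayed centred over the green contact. This is from the images; I had no direct reading of the angle.
- **Gripper:** it ended about 10 cm above the knob, touching nothing, with only noise-level force.
- **Other objects:** the arm never went near the heat sink, multimeter or screwdriver. I did not measure their positions again.

Two readings disagreed slightly:
- **Cameras:** the fixed and wrist cameras differed by 2 to 4 mm on fixture positions, so I relied on wrist-camera views and contact.
- **Gripper width:** it read 2 to 3 mm below the true sizes (23.4 for the 26 mm head, 12 for the 14 mm bar).

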